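# Latch the cup carriage under the ice chute

### The job

Bring the empty cup under the ice chute: with your fingertips, push the front of the white sprung carriage in until its tooth has gone past the drop pin, then let it go, so that it springs back and is caught by the pin with the cup below the chute. Do not touch, lift or tip the cup, do not touch the pin, and leave the bottle and the stack of cups where they are.

Things in the scene. Friction and masses are not known exactly. Their poses are not given: they have to be found in the camera images.
- bed: Fixed steel bed plate, 310 x 170 x 10 mm, at any place and yaw on the counter. Origin on the counter below the cup's centre when the carriage is out (plate from 135 mm behind to 175 mm ahead). Its level +x axis is the direction in which the carriage is pushed (away from the robot); z up. Two guide rails, top 24 mm above the counter, at y = +-56 mm.
- push_face (a point): Centre of the flat upright front face of the carriage's white plastic block: push here. Face 90 mm wide, 12 to 64 mm above the counter, this point at 42 mm; it looks along the bed's -x, 150 mm from the cup's centre, and moves with the carriage. The block is 105 mm long, flat top at 64 mm: too big to grip. The counter in front of it is free.
- carriage (a joint): Carriage travel along the bed's +x, m: 0 = fully out (its spring returns it there), 0.068 = end stop. The spring resists with 4 N at 0 to 8 N at the stop; the pin adds some newtons on the ramp. It latches at 0.032 to 0.046: equal to the distance of chute ahead of the bed's origin. To be caught it must first go at least 2 mm beyond that; there is always room for 20 mm.
- tooth (a point): On the upright catch face of the steel ratchet tooth (30 mm wide, 14 mm tall) on the carriage's tail, 80 mm ahead of the cup's centre, 230 mm ahead of the push face; its ramp is on the far (+x) side. Latched: this point is 5 mm (the pin's radius) ahead of the pin's axis along the bed's x.
- pin: Upright steel stop pin, 10 mm diameter, black 22 mm head 84 mm above its origin. Slides up and down by itself in the arch's cross bar, on the centre line, 75 mm ahead of the chute along the bed's x. Origin at its lower tip, 21.5 mm above the counter when down; the passing tooth lifts it 14 mm, then a light spring drops it behind the tooth. Axes as the bed's.
- arch: Fixed aluminium arch straddling the carriage, clamped on the bed, carrying the chute and the stop pin. Origin on the bed plate's top (10 mm above the counter) below the chute's axis; axes parallel to the bed's. Posts at y = +-75 mm, 14 x 30 mm; highest point (the chute's rim) 225 mm above the counter.
- chute (a point): Centre of the mouth of the steel ice chute (a funnel, mouth 52 mm, top 96 mm in diameter), 135 mm above the counter, 33 mm above the cup's rim. At the start the cup stands 32 to 46 mm short of it.
- cup: Loose empty white plastic cup, 82 mm tall, 56 mm diameter at the foot and 75 mm at the rim, standing in the carriage's 20 mm tall aluminium ring (68 mm inside diameter), so it rides with the carriage. Origin at the centre of its underside, 20 mm above the counter; z up.
- bottle: Bystander: clear bottle with a white cap, 64 mm diameter, 190 mm tall, upright on the counter. Origin at the centre of its underside.
- cup_stack: Bystander: stack of white cups, 75 mm diameter, 118 mm tall, upright on the counter. Origin at the centre of its underside.
Things that resemble listed ones, but are neither listed nor needed, are in the scene too. What is shaped like the cup but brown or red is not meant.

How it is judged (in metres and radians):
On the way:
1. the carriage is pushed in until its tooth has gone past the pin (x of tooth in the frame of pin above 0.0065 m).
At the end, for the whole second after the job is handed in: Carriage at rest, tooth against the dropped pin (face 2 to 6.5 mm ahead of the pin's axis, pin within 4 mm of down); cup at rest, upright (0.15 rad), seated within 5 mm, within 10 mm of the chute's axis in plan; bottle and stack upright (0.15 rad) and moved under 15 mm (x of tooth in the frame of pin between 0.002 and 0.0065 m and height (world z) of pin below 0.0255 m and velocity of joint carriage between -0.005 and 0.005 m/s and horizontal distance between cup and chute below 0.01 m and angle between each of cup, bottle, cup_stack's own z axis and vertical below 0.15 rad and z of cup in the frame of bed below 0.025 m and linear speed of cup below 0.02 m/s and distance of each of bottle, cup_stack from where it was at the start of the episode below 0.015 m); the robot touches nothing.
It fails at once if the robot touches the cup (contact force between any of the fingers, the arm and cup above 0.5 N).
It fails at once if the cup is lifted out of its ring or tipped (z of cup in the frame of bed above 0.035 m or angle between cup's own z axis and vertical above 0.35 rad).
It fails at once if the robot touches the pin (contact force between any of the fingers, the arm and pin above 0.5 N).
It fails at once if the bottle or the stack of cups is moved by more than 15 mm or tipped (distance of any of bottle, cup_stack from where it was at the start of the episode above 0.015 m or angle between any of bottle, cup_stack's own z axis and vertical above 0.3 rad).
It also fails if it takes over 35 s, if anything falls off the work surface, if the arm or the gripper's body presses on something with over 40 N, if the wrist force passes 120 N, or if a joint passes its speed limit or range.

### The arm

A 7-joint arm with a two-finger parallel gripper is mounted at the origin on the work surface. World frame = base frame: x ahead of the robot, y to its left, z up, the work surface at z = 0. Lengths are in m, angles in degrees, forces in N, time in s.
With the tool pointing down it reaches from about 0.35 to 0.9 m from the base axis. Payload 8.1 kg.
Tool frame: the origin (TCP) lies at the very end of the fingers, on their centre line; the grasp point (between the pads) lies 19 mm behind it; z points along the fingers, x is the direction in which the jaws open and shut, and the axes are right-handed (so a half turn about z gives the same grasp; the last joint's range is limited). The gripper opens to 85 mm and grips with 20 to 120 N. Pads are 22 mm wide; open, the fingers measure 114 mm over their backs; the gripper's body (76 mm by 85 mm) begins 54 mm behind the grasp point. The pads swing forward as they close: fully open they stand 13 mm farther back than shut.
Start: joints at [63.392, 24.895, 1.432, 90.138, -0.665, 64.973, -4.303], TCP at [0.221, -0.585, 0.231] pointing down, gripper open.
Joint ranges: [-149.89, 149.89], [-25.12, 119.58], [-72.63, 75.52], [4.76, 147.25], [-75.54, 255.54], [6.69, 114.76], [-157.13, 157.13]. Speed limits (degrees/s): [127.2, 127.2, 172.46, 172.46, 180, 180, 180].

### API

Orientations are given as [roll, pitch, yaw] about the fixed x, y, z axes, in that order (R = Rz(yaw) Ry(pitch) Rx(roll)).
In Python, from rig import readout, vision, workorder gives the robot as it stands.
- The arm moves only by the tool play_rows, never from a script. Its argument "rows" is a list of rows, each a list of 4 numbers: the shift along the tool's x, y, z in cm, then the turn about the tool's z in degrees. In form: [[tx, ty, tz, spin], ...]. A call has 1 to 20 rows; each row shifts and turns the pose as measured when the row begins, along the tool's axes as they then stand; what a row does not reach is not made up. A row lasts 1/10 s, in which the tool goes at most 50 mm and 8.59 degrees, less where a joint would pass 70% of its speed; a pose out of reach is approached as far as the arm can. A call with a gripper value outside its range is refused whole. "grip" is the finger opening in cm, from 0 to 8.54, set as the call begins (left out, the last holds). The fingers move at their own pace and stop on an object; the grip force is fixed at half the most. Time passes only in rows, so rows that do not move let the fingers close. It gives the time, the measured TCP pose, the force and the opening at its end, in the units of the state.
- readout.sense(): the state, without advancing time (a new reading comes with each control period).
- vision.read_camera(name): name is "scene" or "side" or "wrist"; returns the picture (400x640x3 uint8, red, green, blue); there is no depth.
- vision.calibration(name): a dict with "intrinsics" (3x3 intrinsics, pixels), "R" (3x3) and "t" (3): a world point X has camera coordinates R X + t. Camera axes: x right, y down, z forward; pixel columns grow to the right and rows downward; lengths in m; the calibration is good to about 2 mm. A picture is of the moment at which its call begins: read the wrist's pose just before it. calibration takes no time and is no camera call; for the wrist camera it gives the pose at the moment of the call.
- workorder.finish_job(): hands the job in, once; it reports no verdict.
The state is a dict: "time_s": time; "q": joint angles; "joint_vel": joint speeds; "joint_torque": joint torques, N m; "position": TCP position; "orientation": TCP orientation; "ft_force": force on the tool from outside, world axes, zero at the start; "torque": the same for the moment, N m; "finger_gap": opening from 0.0 (shut) to 1.0 (fully open).
Only numpy, scipy, OpenCV 4.12 (cv2) and the standard library are available. Lean on these libraries where they do the work, as an engineer would, in place of code of your own. Each camera call takes 0.05 s, during which the arm holds its last target.

## Working session

There is one attempt and no reset: what is moved stays moved. The work goes in short steps, Python scripts to look and compute and a tool call to move; the robot and the scene stay as the last step left them, time stands still between calls to the robot, and variables do not carry over. Pictures are saved under pics/ and viewed, and the job is handed in when it is done.

Besides the shell and the picture viewer there is one more tool, called after "Call:" as a command line: name --pt "numbers of a row" for each row, then --argument value for the rest. play_rows: Moves the arm, as the interface text tells. Its arguments: {"type":"object","properties":{"rows":{"type":"array","items":{"type":"array","items":{"type":"number"}}},"grip":{"type":"number"}},"required":["rows"]}

```bash
mkdir -p pics; ls
python3 - <<'E'
from rig import readout, vision
import cv2
s=readout.sense(); print({k:s[k] for k in('time_s','position','orientation','ft_force','finger_gap')})
for n in("scene","side","wrist"):
    c=vision.calibration(n); im=vision.read_camera(n)
    cv2.imwrite(f"pics/{n}0.png",im[:,:,::-1])
    print(n,c['intrinsics'],c['R'],c['t'])
E
```

```text
pics
{'time_s': 0.0, 'position': array([ 0.22098387, -0.58407868,  0.23051922]), 'orientation': array([ 1.79991564e+02,  9.13971268e-02, -6.92745792e+01]), 'ft_force': array([ 0.8035492 , -0.50963858, -0.78471281]), 'finger_gap': 1.00261198107529}
scene [[362.05533082   0.         316.9326503 ]
 [  0.         362.05533082 207.15333597]
 [  0.           0.           1.        ]] [[ 0.12275413  0.99239797 -0.00881424]
 [ 0.84790869 -0.10948869 -0.51871291]
 [-0.5157347   0.05620048 -0.85490305]] [-0.15403238 -0.43720469  1.25999893]
side [[520.29455075   0.         324.4246311 ]
 [  0.         520.29455075 196.8354815 ]
 [  0.           0.           1.        ]] [[-0.95906131 -0.28226306  0.02299927]
 [-0.15969495  0.47195695 -0.86703758]
 [ 0.23387801 -0.83521506 -0.49771164]] [0.55759237 0.1422444  1.22451278]
wrist [[298.38733924   0.         320.38020694]
 [  0.         298.38733924 193.15088124]
 [  0.           0.           1.        ]] [[ 0.35376097 -0.93533148 -0.0028633 ]
 [-0.89450615 -0.33921145  0.29119468]
 [-0.27333481 -0.10045207 -0.95665953]] [-0.62383265 -0.03745964  0.3792906 ]
```

View pics/scene0.png

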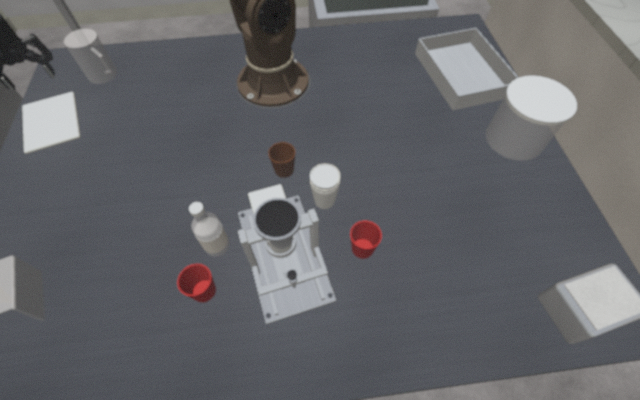

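View pics/side0.png

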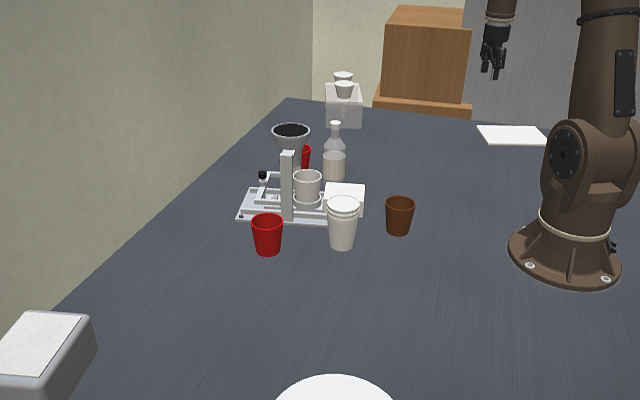

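View pics/wrist0.png

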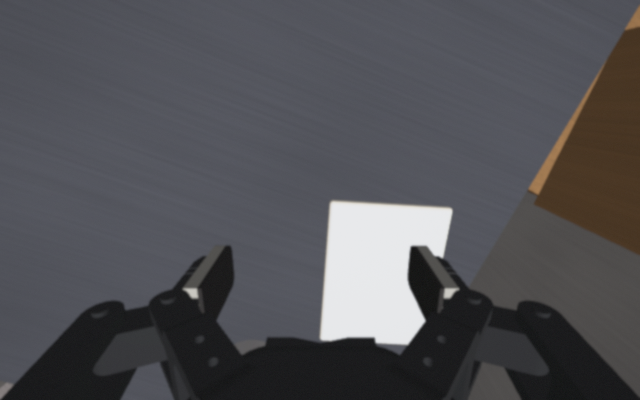

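The scene view shows the bed with arch and chute at about (285,255) and the white carriage block at (268,200). The stack is at (325,185), the bottle at (208,228), a brown cup at (283,160), and red cups at (196,283) and (366,240). I'll enlarge this area.

Run:
```python
import cv2
a=cv2.imread('pics/scene0.png')[130:330,180:400]; cv2.imwrite('pics/scene0z.png',cv2.resize(a,None,fx=3,fy=3,interpolation=cv2.INTER_CUBIC)[:600])
b=cv2.imread('pics/side0.png')[110:260,220:420]; cv2.imwrite('pics/side0z.png',cv2.resize(b,None,fx=4,fy=4,interpolation=cv2.INTER_CUBIC))
```

```text
(no output)
```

View pics/scene0z.png

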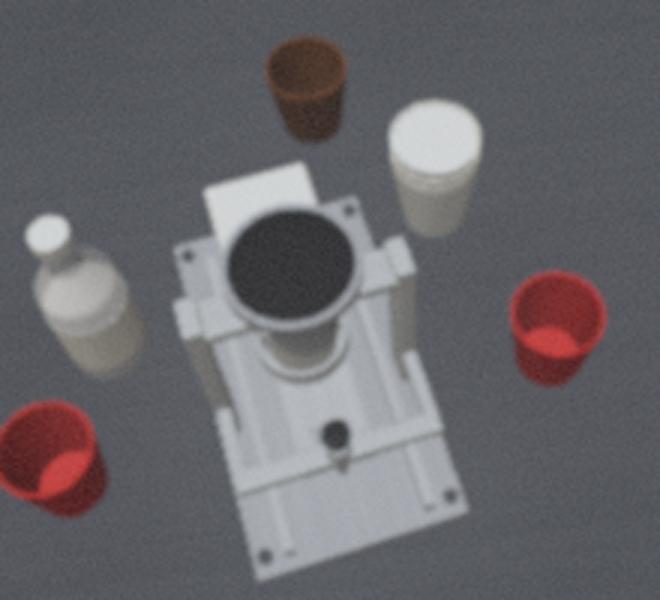

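View pics/side0z.png

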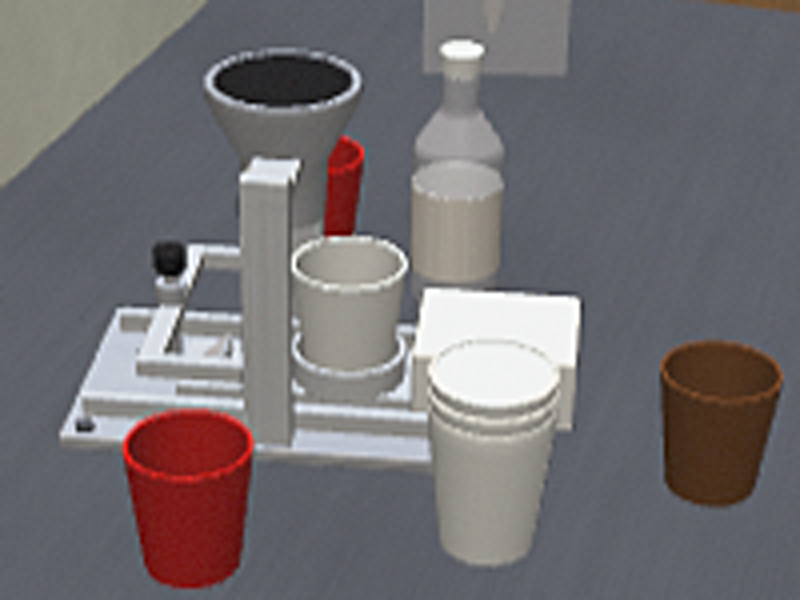

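```bash
cat > h.py <<'E'
import numpy as np, cv2
from rig import vision
def ray(cal,uv):
    K,R,t=[np.array(cal[k],float) for k in('intrinsics','R','t')]
    return -R.T@t, R.T@np.linalg.inv(K)@np.array([uv[0],uv[1],1.])
def onz(cal,uv,z):
    c,d=ray(cal,uv); return c+d*(z-c[2])/d[2]
def two(c1,u1,c2,u2):
    a,d=ray(c1,u1); b,e=ray(c2,u2); d/=np.linalg.norm(d); e/=np.linalg.norm(e)
    s=np.linalg.lstsq(np.c_[d,-e],b-a,rcond=None)[0]; p,q=a+d*s[0],b+e*s[1]
    return (p+q)/2,np.linalg.norm(p-q)
def proj(cal,X):
    K,R,t=[np.array(cal[k],float) for k in('intrinsics','R','t')]
    p=K@(R@np.array(X)+t); return p[:2]/p[2]
E
python3 - <<'E'
from h import *
np.set_printoptions(precision=4,suppress=True)
S=vision.calibration('scene');D=vision.calibration('side')
def f(u,v): return np.array([180+(u+.5)/3-.5,130+(v+.5)/3-.5])
def g(u,v): return np.array([220+(u+.5)/4-.5,110+(v+.5)/4-.5])
im=cv2.cvtColor(cv2.imread('pics/scene0.png'),cv2.COLOR_BGR2GRAY)
cs=[onz(S,f(*p),.01) for p in[(175,247),(357,198),(467,508),(258,578)]]
for c in cs: print('bed corner',c)
nr,nl,fl,fr=cs
print('sizes',[np.linalg.norm(a-b) for a,b in[(nr,nl),(nl,fl),(fl,fr),(fr,nr)]])
ax=(fl+fr-nl-nr);yaw=np.arctan2(ax[1],ax[0]);print('yaw',np.degrees(yaw))
ay=(nl+fl-nr-fr);print('yaw2',np.degrees(np.arctan2(-ay[0],ay[1])))
cen=sum(cs)/4;x=np.array([np.cos(yaw),np.sin(yaw),0]); y=np.array([-x[1],x[0],0])
o=cen-.020*x;print('origin',o)
def loc(n,p): d=p-o; print(n,'world',p,'bed',d@x,d@y,p[2])
# bolts plate
# chute rim
loc('rim scene',onz(S,f(290,264),.225)); loc('rim side',onz(D,g(284,80),.225))
loc('pinhead scene',onz(S,f(335,432),.1055));loc('pinhead side',onz(D,g(169,248),.1055))
p,e=two(S,f(335,435),D,g(169,257));loc('pinhead 2view %.4f'%e,p)
loc('block fr',onz(S,f(205,189),.064));loc('block fl',onz(S,f(303,162),.064))
loc('block side fl',onz(D,g(577,371),.064)); loc('block side fr',onz(D,g(580,297),.064)); loc('side bl',onz(D,g(414,358),.064)); loc('side br',onz(D,g(424,290),.064))
loc('brown',onz(D,g(720,372),.1));loc('brown sc',onz(S,f(307,67),.1))
loc('brown foot',onz(D,g(717,480),.01))
loc('stack',onz(D,g(494,372),.118));loc('stack sc',onz(S,f(435,137),.118))
loc('bottle',onz(D,g(462,46),.19));loc('bottle sc',onz(S,f(48,234),.19))
E
```

```text
bed corner [ 0.5212 -0.1235  0.01  ]
bed corner [0.4899 0.0438 0.01  ]
bed corner [0.7892 0.1012 0.01  ]
bed corner [ 0.8225 -0.064   0.01  ]
sizes [np.float64(0.17020877073200746), np.float64(0.3046874646650375), np.float64(0.16851649799725493), np.float64(0.3071437880690225)]
yaw 11.022581540012329
yaw2 10.997042487190699
origin [ 0.6361 -0.0144  0.01  ]
rim scene world [ 0.6769 -0.0077  0.225 ] bed 0.04134667601003736 -0.0011490932677683655 0.22499999999999998
rim side world [ 0.6761 -0.0092  0.225 ] bed 0.04026987032945885 -0.002468123029428524 0.22499999999999998
pinhead scene world [0.7508 0.0075 0.1055] bed 0.11679051187172843 -0.0004071619461255704 0.10550000000000004
pinhead side world [0.7495 0.0084 0.1055] bed 0.11565549853198669 0.0007507243692547821 0.10550000000000004
pinhead 2view 0.0001 world [0.7503 0.0071 0.0982] bed 0.11619637069416387 -0.0007425450050993895 0.09819126419969298
block fr world [ 0.4991 -0.0869  0.064 ] bed -0.1483323775215297 -0.04490045877979526 0.06399999999999983
block fl world [ 0.4815 -0.0004  0.064 ] bed -0.14901054468257605 0.0433596411110294
[... 438 characters left out ...]
00000006
brown world [0.3861 0.042  0.1   ] bed -0.2345998625959777 0.10314930505164067 0.09999999999999998
brown sc world [0.4047 0.0121 0.1   ] bed -0.22200547995261394 0.07025532828877408 0.09999999999999998
brown foot world [0.383  0.0193 0.01  ] bed -0.2419190245271124 0.08144370396379033 0.010000000000000009
stack world [0.506  0.1146 0.118 ] bed -0.10304248209992067 0.15153896591379926 0.118
stack sc world [0.5088 0.1128 0.118 ] bed -0.10063222697169505 0.14919664385861264 0.118
bottle world [ 0.6101 -0.1862  0.19  ] bed -0.05830592900838707 -0.16366828196641658 0.18999999999999995
bottle sc world [ 0.61   -0.1794  0.19  ] bed -0.0571462616846814 -0.156938312251605 0.19000000000000006
```

Run:
```python
from h import *
from rig import readout
from scipy.spatial.transform import Rotation as Ro
s=readout.sense();W=vision.calibration('wrist');R=np.array(W['R']);c=-R.T@np.array(W['t'])
T=Ro.from_euler('xyz',s['orientation'],degrees=True).as_matrix()
print(c, 'in tool',T.T@(c-s['position']))
S=vision.calibration('scene')
x=np.array([.9816,.1909,0]);y=np.array([-x[1],x[0],0]);o=np.array([.6361,-.0144,0])
im=cv2.imread('pics/scene0.png')
for b,z in[((-.15,0),.042),((-.15,-.045),.064),((-.15,.045),.064),((.041,0),.225),((.116,0),.105)]:
    p=o+b[0]*x+b[1]*y;p[2]=z;u=proj(S,p);print(b,p,u)
# brown cup height: two view rim
for a,b in[((282.2,152.7),(400,203)),]: pass
def f(u,v): return np.array([180+(u+.5)/3-.5,130+(v+.5)/3-.5])
def g(u,v): return np.array([220+(u+.5)/4-.5,110+(v+.5)/4-.5])
D=vision.calibration('side')
for n,a,b in[('brown rim',f(307,67),g(720,372)),('stack',f(435,137),g(494,372)),('bottle cap',f(48,234),g(462,46))]:
    p,e=two(S,a,D,b);print(n,p,e,'bed',(p-o)@x,(p-o)@y)
```

```text
[ 0.29087025 -0.55813688  0.37208037] in tool [ 0.00015915 -0.07454321 -0.14140171]
(-0.15, 0) [ 0.48886  -0.043035  0.042   ] [265.73573506 192.30215918]
(-0.15, -0.045) [ 0.4974505 -0.087207   0.064    ] [247.85503598 192.16926701]
(-0.15, 0.045) [0.4802695 0.001137  0.064    ] [281.20070653 183.22111165]
(0.041, 0) [ 0.6763456 -0.0065731  0.225    ] [276.86279278 217.37502877]
(0.116, 0) [0.7499656 0.0077444 0.105    ] [291.43222704 273.37885244]
brown rim [0.38947087 0.01147966 0.08222246] 0.0003279310880366295 bed -0.2371507222832475 0.07248497736174744
stack [0.50692626 0.11268833 0.116376  ] 0.0012203489088944124 bed -0.10253578181891197 0.14940917470569187
bottle cap [ 0.60954635 -0.17973021  0.19160425] 0.00276524213531206 bed -0.0576266024592633 -0.15721904087213598
```

The bed measures 170 x 306 mm (170 x 310 given) with its yaw at 11.0°. The origin is at (0.636,-0.014) and the chute is 41 mm ahead, within 32–46 mm. The pin check gives 116-75 = 41 mm.

The push face should be at (0.489,-0.043). The white block at scene px (266,192) fits: it is on the bed, with a corner at x = -0.149 and a width of about 90 mm. The brown and red cups are not meant.

I'll travel first and then spin, so that the wrist camera faces the robot.

Call:
play_rows --pt "-2.1 -2.0 0 0" --pt "-2.1 -2.0 0 0" --pt "-2.1 -2.0 0 0" --pt "-2.1 -2.0 0 0" --pt "-2.1 -2.0 0 0" --pt "-2.1 -2.0 0 0" --pt "-2.1 -2.0 0 0" --pt "-2.1 -2.0 0 0" --pt "-2.1 -2.0 0 0" --pt "-2.1 -2.0 0 0" --pt "-2.1 -2.0 0 0" --pt "-2.1 -2.0 0 0" --pt "-2.1 -2.0 0 0" --pt "-2.1 -2.0 0 0" --pt "-2.1 -2.0 0 0" --pt "-2.1 -2.0 0 0" --pt "-2.1 -2.0 0 0" --pt "-2.1 -2.0 0 0" --grip 0

```text
time_s: 1.95
position: [0.427, -0.0871, 0.2275]
orientation: [179.7, 0.3, -69.7]
ft_force: [-0.2, -0.2, 0.3]
finger_gap: -0.001
```

Call:
play_rows --pt "0 0 0 -8.5" --pt "0 0 0 -8.5" --pt "0 0 0 -8.5" --pt "0 0 0 -8.5" --pt "0 0 0 -8.5" --pt "0 0 0 -8.5" --pt "0 0 0 -8.5" --pt "0 0 0 -8.5" --pt "0 0 0 -8.5" --pt "0 0 0 -8.5" --pt "0 0 0 -8.5" --pt "0 0 0 -8.5" --pt "0 0 0 -8.5" --pt "0 0 0 -8.5" --pt "0 0 0 -8.5" --pt "0 0 0 -8.5" --pt "0 0 0 -8.5" --pt "0 0 0 -8.5"

```text
time_s: 3.75
position: [0.4253, -0.0814, 0.2252]
orientation: [-179.3, -0.2, 85.2]
ft_force: [-0.6, 0.1, 0.7]
finger_gap: -0.001
```

Call:
play_rows --pt "0 0 0 -8.0" --pt "0 0 0 -8.0" --pt "0 0 0 0" --pt "1.3 1.7 0 0" --pt "1.3 1.7 0 0" --pt "0 0 0 0"

```text
time_s: 4.35
position: [0.4527, -0.0494, 0.2243]
orientation: [-179.3, -0.4, 101.1]
ft_force: [0.8, 0.4, -0.9]
finger_gap: 0.001
```

```bash
cat > st.py <<'E'
from h import *
from rig import readout
np.set_printoptions(precision=4,suppress=True)
s=readout.sense();x=np.array([.9816,.1909,0]);y=np.array([-x[1],x[0],0]);o=np.array([.6361,-.0144,0])
p=s['position']-o;print(s['time_s'],'pos',s['position'],'bed',p@x,p@y,p[2],'ori',s['orientation'],'f',s['ft_force'],'q',s['q'])
E
python3 st.py
```

```text
4.35 pos [ 0.4527 -0.0494  0.2243] bed -0.18667503776266972 0.0006385226625303414 0.22428847129646154 ori [-179.308    -0.3595  101.1011] f [ 0.7923  0.3828 -0.864 ] q [ 35.1838  14.8859 -42.4207 110.0699  11.1898  60.0365  89.0715]
```

Call:
play_rows --pt "0 0 2.5 0" --pt "0 0 2.5 0" --pt "0 0 2.5 0" --pt "0 0 2.5 0" --pt "0 0 2.5 0" --pt "0 0 0 0"

```text
time_s: 4.95
position: [0.4501, -0.0516, 0.0956]
orientation: [-179.3, -0.2, 99.8]
ft_force: [-0.6, 0.3, 0.4]
finger_gap: 0.001
```

```bash
python3 st.py
python3 - <<'E'
from h import *
a=vision.read_camera('scene')[110:330,170:390,::-1];b=vision.read_camera('side')[90:260,220:440,::-1]
cv2.imwrite('pics/m1.png',np.hstack([cv2.resize(a,(400,400),interpolation=3),cv2.resize(b,(400,400*170//220),interpolation=3).repeat(1,0)[:400] if 0 else cv2.copyMakeBorder(cv2.resize(b,(400,309),interpolation=3),0,91,0,0,0)]))
E
```

```text
4.95 pos [ 0.4501 -0.0516  0.0956] bed -0.1896515015792371 -0.0010201006535785128 0.09564999372735322 ori [-179.3014   -0.2051   99.8291] f [-0.5968  0.2682  0.417 ] q [ 29.2172  24.4658 -37.4258 119.4758  21.2541  43.4016  78.2238]
```

View pics/m1.png

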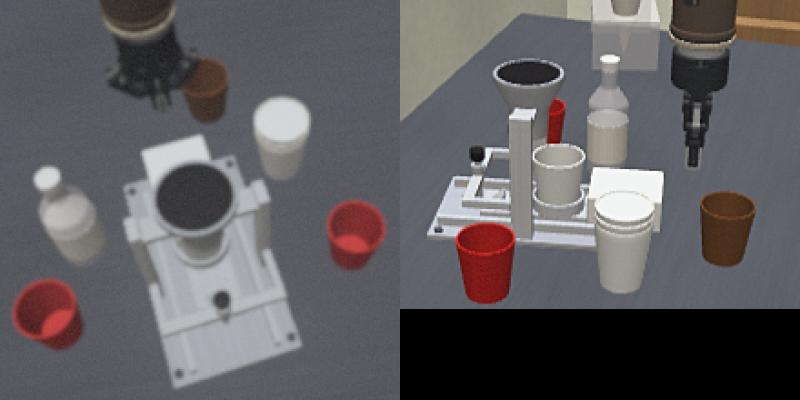

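The fingers, at (163,100) in the left crop, stand ahead of the block and clear of the brown cup. I'll descend the rest of the way.

Call:
play_rows --pt "0 0.2 2.0 -1" --pt "0 0 2.0 0" --pt "0 0 2.0 0" --pt "0 0 0 0"

```text
time_s: 5.45
position: [0.459, -0.0522, 0.0431]
orientation: [179.9, 0.1, 100.6]
ft_force: [-1.6, -0.1, -0.6]
finger_gap: -0.001
```

```bash
python3 st.py
python3 - <<'E'
from h import *
b=vision.read_camera('side')[90:260,220:440,::-1]
cv2.imwrite('pics/m2.png',cv2.resize(b,None,fx=3,fy=3,interpolation=3))
E
```

```text
5.45 pos [ 0.459  -0.0522  0.0431] bed -0.18101887173988257 -0.0032895094481642274 0.04308829260801304 ori [179.8765   0.0991 100.5517] f [-1.6135 -0.0879 -0.5744] q [ 25.4372  29.3478 -33.4509 121.7122  27.3806  36.1965  73.4073]
```

View pics/m2.png

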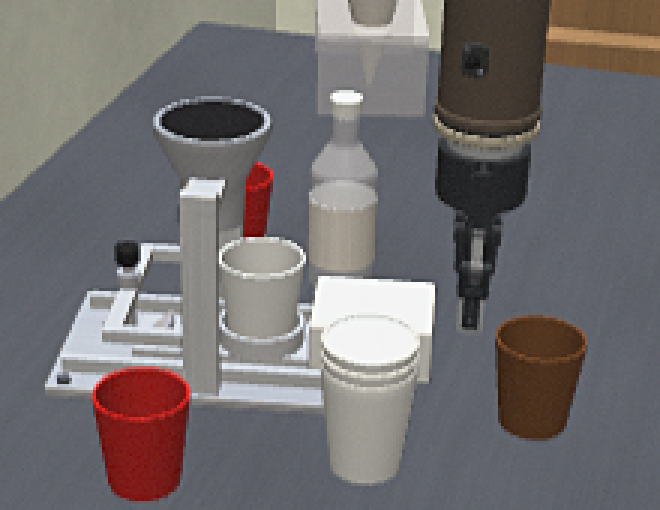

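Call:
play_rows --pt "0.3 0 0.6 0" --pt "0 0.5 0 -0.5" --pt "0 0.5 0 0" --pt "0 0.3 0 0"

```text
time_s: 5.9
position: [0.4757, -0.0466, 0.0422]
orientation: [179.4, 0.3, 101.0]
ft_force: [1.3, 0.1, 1.0]
finger_gap: -0.003
```

```bash
python3 st.py
```

```text
5.9 pos [ 0.4757 -0.0466  0.0422] bed -0.16357391992566778 -0.0010036392580565865 0.04224949168440412 ori [179.4464   0.2641 101.0114] f [1.2832 0.1028 1.0129] q [ 24.2419  30.2759 -33.1792 120.0125  27.892   36.6678  72.9652]
```

Call:
play_rows --pt "0 0.6 0.2 0" --pt "0 0.6 0.2 0" --pt "0 0.6 0 0" --pt "0 0.6 0 0"

```text
time_s: 6.3
position: [0.4961, -0.043, 0.0375]
orientation: [-180.0, 0.3, 101.0]
ft_force: [-9.1, -1.2, 6.5]
finger_gap: 0.004
```

```bash
python3 st.py
```

```text
6.3 pos [ 0.4961 -0.043   0.0375] bed -0.14290480237184877 -0.0013363094690098838 0.03752569419000519 ori [-179.9933    0.3339  100.9676] f [-9.0873 -1.1857  6.4624] q [ 22.816   32.2188 -32.5925 117.0706  28.1297  38.3846  72.6454]
```

Contact is made, with 9 N against the push. I'll continue along the bed.

Call:
play_rows --pt "0 0.7 0 0" --pt "0 0.7 0 0" --pt "0 0.7 0 0" --pt "0 0.7 0 0"

```text
time_s: 6.7
position: [0.5114, -0.0403, 0.0341]
orientation: [-178.4, 0.5, 100.9]
ft_force: [-8.1, -0.9, 5.2]
finger_gap: 0.001
```

```bash
python3 st.py
python3 - <<'E'
from h import *
a=vision.read_camera('scene')[110:330,170:390,::-1];b=vision.read_camera('side')[90:260,220:440,::-1]
cv2.imwrite('pics/m3a.png',cv2.resize(a,None,fx=2.7,fy=2.7,interpolation=3));cv2.imwrite('pics/m3.png',cv2.resize(b,None,fx=3.5,fy=3.5,interpolation=3))
E
```

```text
6.7 pos [ 0.5114 -0.0403  0.0341] bed -0.12733598556547768 -0.001584991827701952 0.03405692634283276 ori [-178.4286    0.4535  100.9261] f [-8.1003 -0.8648  5.1954] q [ 21.5108  34.1521 -32.2161 113.8369  27.8597  41.3809  72.7686]
```

View pics/m3.png

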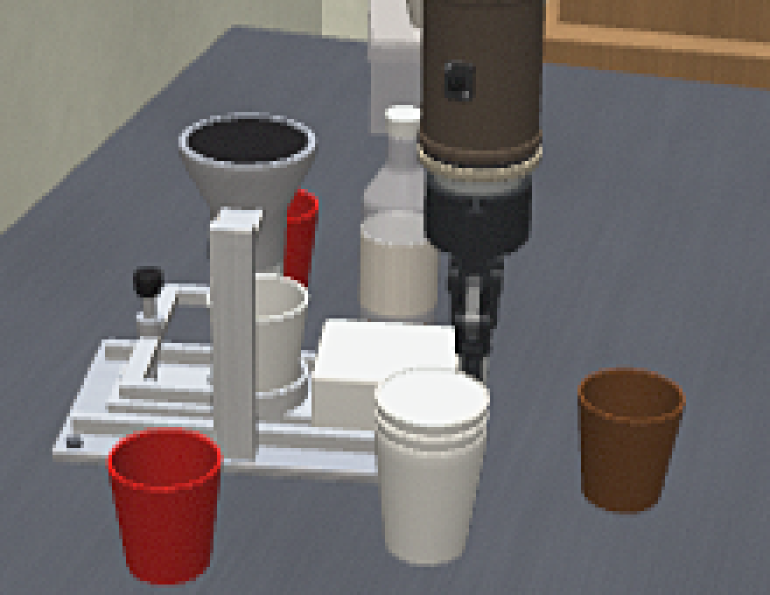

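The carriage is in about 34 mm and the pin head at (148,280) has risen, so the tooth is on the ramp. Continuing, slightly up to counter the drift.

Call:
play_rows --pt "0 0.8 -0.1 0" --pt "0 0.8 -0.1 0" --pt "0 0.8 -0.1 0" --pt "0 0.8 -0.1 0"

```text
time_s: 7.2
position: [0.5361, -0.0354, 0.0341]
orientation: [-177.5, 0.5, 100.9]
ft_force: [-9.6, -1.7, 4.9]
finger_gap: -0.001
```

```bash
python3 st.py
python3 - <<'E'
from h import *
a=vision.read_camera('scene')[110:330,170:390,::-1];b=vision.read_camera('side')[90:260,220:440,::-1]
cv2.imwrite('pics/m4a.png',cv2.resize(a,None,fx=2.7,fy=2.7,interpolation=3));cv2.imwrite('pics/m4.png',cv2.resize(b,None,fx=3.5,fy=3.5,interpolation=3))
E
```

```text
7.2 pos [ 0.5361 -0.0354  0.0341] bed -0.10221299251061679 -0.0014954432226962837 0.03405608816043444 ori [-177.4608    0.4594  100.9086] f [-9.5571 -1.7453  4.8826] q [ 20.2152  36.185  -32.0179 109.5908  27.4099  44.6411  73.2411]
```

View pics/m4.png

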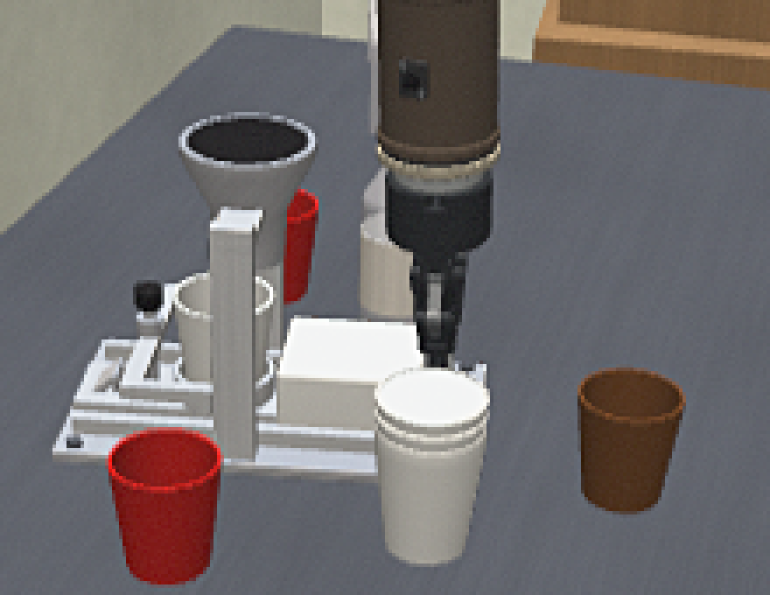

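The pin head is down again at (148,297) and the tooth at (108,375) lies beyond it, at about 59 mm of travel. I'll back off gently so it settles on the pin.

Call:
play_rows --pt "0 -0.3 -0.1 0" --pt "0 -0.4 -0.1 0" --pt "0 -0.5 -0.1 0" --pt "0 -0.5 0 0" --pt "0 -0.5 0 0" --pt "0 -0.5 0 0" --pt "0 -0.8 0 0" --pt "0 -1.0 0 0" --pt "0 -1.0 0 0"

```text
time_s: 8.2
position: [0.4803, -0.0458, 0.0385]
orientation: [-177.5, 0.4, 100.9]
ft_force: [-0.0, 0.1, 0.6]
finger_gap: 0.0
```

```bash
python3 st.py
```

```text
8.2 pos [ 0.4803 -0.0458  0.0385] bed -0.15888848061318162 -0.0010758403133580032 0.038458508563403285 ori [-177.4578    0.3971  100.9072] f [-0.0203  0.0845  0.6143] q [ 22.9365  32.2278 -32.8641 117.0307  27.1842  40.969   73.2119]
```

Call:
play_rows --pt "0 -1.0 0 0" --pt "0 -1.0 -1.0 0" --pt "0 0 -2.0 0" --pt "0 0 -3.0 0" --pt "0 0 -4.0 0" --pt "0 0 -4.0 0" --pt "0 0 -4.0 0" --pt "0 -1.0 0 0" --pt "0 0 0 0"

```text
time_s: 9.1
position: [0.4495, -0.0491, 0.2305]
orientation: [-177.3, 0.5, 101.0]
ft_force: [-0.6, 0.1, -1.1]
finger_gap: 0.002
```

```bash
python3 st.py
python3 - <<'E'
from h import *
a=vision.read_camera('scene');b=vision.read_camera('side')
cv2.imwrite('pics/e_scene.png',a[:,:,::-1]);cv2.imwrite('pics/e_side.png',b[:,:,::-1])
cv2.imwrite('pics/m5a.png',cv2.resize(a[130:330,180:400,::-1],None,fx=3,fy=3,interpolation=3));cv2.imwrite('pics/m5.png',cv2.resize(b[110:260,220:420,::-1],None,fx=4,fy=4,interpolation=3))
E
```

```text
9.1 pos [ 0.4495 -0.0491  0.2305] bed -0.18973865415844088 0.0016005129353964622 0.23052968550832495 ori [-177.2726    0.4799  101.025 ] f [-0.6268  0.0915 -1.0809] q [ 33.349   15.1656 -41.7115 108.7001  11.9772  63.1115  87.6854]
```

View pics/m5.png

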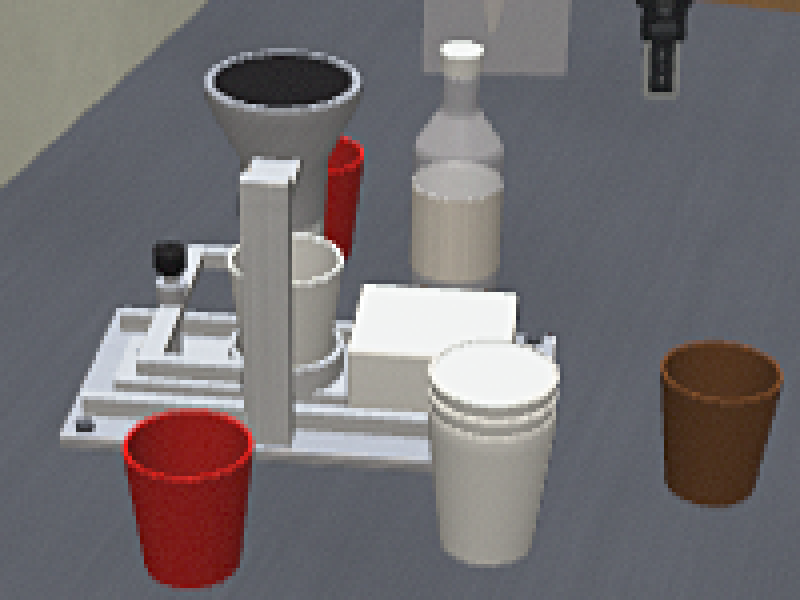

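View pics/m5a.png

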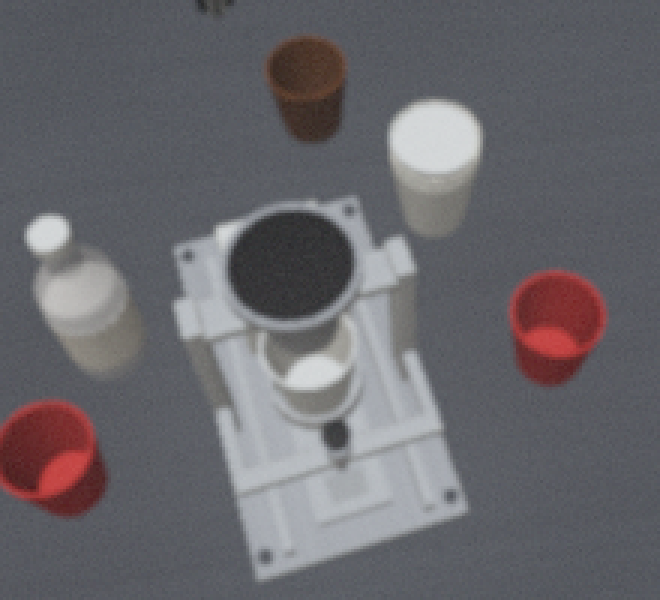

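Run:
```python
from h import *
D=vision.calibration('side');S=vision.calibration('scene')
x=np.array([.9816,.1909,0]);y=np.array([-x[1],x[0],0]);o=np.array([.6361,-.0144,0])
g=lambda u,v:(220+(u+.5)/4-.5,110+(v+.5)/4-.5); f=lambda u,v:(180+(u+.5)/3-.5,130+(v+.5)/3-.5)
def pr(n,p): p=p-o;print(n,(p@x).round(4),(p@y).round(4))
for n,q,z in[('block bl (start -.0484)',(348,355),.064),('br (-.0464)',(364,284),.064),('fr(-.150)',(518,294),.064),('cup rim',(287,258),.102),('pinhead',(169,248),.1055)]: pr(n,onz(D,g(*q),z))
pr('block fr sc (-.148)',onz(S,f(216,227),.064))
a=cv2.imread('pics/side0.png').astype(int);b=cv2.imread('pics/e_side.png').astype(int)
# bystander shift by phase correlation on crops
for n,(r,c) in{'bottle':((118,160),(322,347)),'stack':((192,252),(325,362)),'pin':((165,185),(252,272))}.items():
    A=cv2.cvtColor(a.astype('uint8'),6)[r[0]:r[1],c[0]:c[1]].astype('f4');B=cv2.cvtColor(b.astype('uint8'),6)[r[0]:r[1],c[0]:c[1]].astype('f4')
    print(n,cv2.phaseCorrelate(A,B))
```

```text
block bl (start -.0484) -0.0069 0.0507
br (-.0464) -0.0058 -0.0448
fr(-.150) -0.109 -0.0448
cup rim 0.0395 -0.0026
pinhead 0.1156 0.0008
block fr sc (-.148) -0.1074 -0.0445
bottle ((0.4490722001746281, 0.49020073923668406), 1.004654120763143)
stack ((0.0628381086170755, -0.18337658000048052), 0.5360955887039502)
pin ((-0.018000978467586748, -0.050208184944780854), 0.9952313446998596)
```

The carriage rests at 41 mm, which equals the chute distance. The pin head is back at its starting pixel and the cup rim centre is at 0.0395, against 0.041 for the chute. The bottle and stack images have shifted by less than 0.7 px. The robot is clear of everything, so I'm handing the job in.

```bash
python3 -c "
from rig import workorder; print(workorder.finish_job())"
```

```text
the job is handed in; nothing more can be done
None
```

The carriage latched with the cup under the chute, and I handed the job in at about 9 s of the 35 s allowed. I pushed the white block in with the shut fingertips to about 59 mm of travel. In the side picture the tooth was past the pin and the pin had dropped. I then backed off slowly and lifted the arm clear.

What the last pictures showed:
- **Carriage:** it rests at 41 mm, the measured chute distance (individual readings were 40.6 to 41.5 mm).
- **Pin:** the head is back at its starting pixel, so the pin is down.
- **Cup:** it is upright in its ring, with its rim centre about 1.5 to 3 mm from the chute's axis.
- **Bottle and stack:** both stand where they were, with image shifts under 0.7 px.
- **Robot:** it touches nothing.

No check failed. The tooth's contact with the pin was not measured directly; I inferred it from the carriage's position and the dropped pin. The matching score for the stack was low (0.54), but it looks unmoved in both views.

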